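Clear the jar and push the toaster lever down until it latches

ROBOT

A 6-joint arm with a two-finger parallel gripper is mounted at the origin on the work surface. World frame = base frame: x ahead of the robot, y to its left, z up, the work surface at z = 0. Lengths are in mm, angles in rad, forces in N, time in s.
With the tool pointing down it reaches from about 350 to 975 mm from the base axis. Payload 7.1 kg.
Tool frame: the origin (TCP) lies at the very end of the fingers, on their centre line; the grasp point (between the pads) lies 19 mm behind it (ctrl.grasp_offset is the distance from the TCP to the grasp point, in mm); z points along the fingers, y is the line along which they close (so a half turn about z gives the same grasp; the last joint's range is limited). The gripper opens to 88 mm and grips with 3 to 60 N. Pads are 20 mm wide; open, the fingers measure 115 mm over their backs; the gripper's body (75 mm by 178 mm) begins 61 mm behind the grasp point.
Start: joints at [-1.239, 0.423, 1.63, -0, 1.089, -0.019], TCP at [214.797, -586.913, 222.675] pointing down, gripper open.
Joint ranges: [-3, 3], [-0.9, 2.11], [0.09, 2.58], [-1.31, 4.45], [0.11, 2.69], [-2.54, 2.54]. Speed limits (rad/s): [2.39, 2.39, 3.01, 3.14, 3.14, 3.14].

INTERFACE

Orientations are given as a rotation vector (axis times angle).
In Python, from workcell import ctrl, viewer, ticket, models gives the robot as it stands.
- The arm moves only by the tool play_rows, never from a script. Its arguments are lists of equal length, an entry for each row: "dp": the shift along the world's x, y, z in mm, a list of three; "yaw": the turn about the world's z in degrees. In form: {"dp": [[tx, ty, tz], ...], "yaw": [yaw, ...]}. A call has 1 to 8 rows; each row shifts and turns the commanded pose from where the row before left it; what a row does not reach is not made up. A row lasts 1/12 s, in which the tool goes at most 41.7 mm and 7.16 degrees, less where a joint would pass 70% of its speed; a pose out of reach is approached as far as the arm can. A call is refused whole if a number of a shift passes 41.7 or a number of a turn 7.16, either way. A call with a gripper value outside its range is refused whole. "gripper" is the closure, from 0 (fully open) to 1 (shut), set as the call begins (left out, the last holds). The fingers move at their own pace and stop on an object; the grip force is fixed at half the most. Time passes only in rows, so rows that do not move let the fingers close. It gives the time, the measured TCP pose, the force, the opening and the grip force at its end, in the units of the state.
- ctrl.get_obs(): the state, without advancing time (a new reading comes with each control period).
- viewer.get_image(name): name is "scene" or "top" or "wrist"; returns a dict with "pixels" (384x512x3 uint8, red, green, blue), "range_z" (384x512 float32, mm along the optical axis (not along the pixel's ray), 0 where there is no reading), "fx", "fy", "cx", "cy" (pixels), "dist_coeffs" ([k1, k2, p1, p2, k3] as OpenCV has them; the pictures are not rectified), "T" (4x4, takes a point from camera to world coordinates); the wrist camera has in their place "hand_eye" (4x4, takes a point from camera to tool coordinates, whose origin is the TCP and whose axes are the flange's). Camera axes: x right, y up, looking along -z (the intrinsics and any distortion apply to the point x, -y, -z); pixel columns grow to the right and rows downward; lengths in mm; the calibration is good to about 2 mm. A picture is of the moment at which its call begins: read the wrist's pose just before it.
- ticket.close_job(): hands the job in; it is judged then, once.
Trained networks look in a picture, given as the dict that the camera call returned (one of the last four; its "shot" number tells which), for a name from the list of things; names that differ only in an ending like _2 or _b are one class to them, and where a whole thing is asked for, a point or a joint stands for the part that bears it (a point fixed in the world has none). Each returns a list of dicts, best first, with "conf" (0 to 1); they miss things now and then, are a little off and sometimes report something else, mostly with a low value. They report only what shows in the picture. A call takes as long as a camera call.
- models.look_for(picture, name): "bbox" ([centre column, centre row, width, height] in pixels, round what is visible of it).
- models.landmark_of(picture, name): "location" ([column, row] in pixels: a listed point, or the origin of a listed thing).
The state is a dict: "t": time; "qpos": joint angles; "qvel": joint speeds; "joint_torque": joint torques, N m; "ee_pos": TCP position; "orientation": TCP orientation; "ft_force": force on the tool from outside, world axes, zero at the start; "moment": the same for the moment, N m; "width": finger opening in mm; "grasp_force": force on a finger pad.
Only numpy, scipy, OpenCV 4.12 (cv2) and the standard library are available. Lean on these libraries where they do the work, as an engineer would, in place of code of your own. Each camera call takes 0.05 s, during which the arm holds its last target. There are 200 camera calls.

TASK

Start the toast: first slide the storage jar that stands in front of the toaster's lever out of the way, upright on the worktop and with its middle at least 20 cm from the lever, then push the lever all the way down until it clicks and stays down by itself. Do not shove or tip the toaster, do not lean hard on the lever once it has reached its stop, and leave the mug, the tin and the bowl where they are.

Things in the scene. Friction and masses are not known exactly. Their poses are not given: they have to be found in the camera images.
- toaster: two-slice toaster, steel with white ends, 260 long (x) x 165 wide (y) x 180 mm high, about 3 kg, loose on rubber feet. Origin: on the worktop under the middle of its lever end, an upright face that looks along its own -x, towards the robot within 0.45 rad; the body runs from x = 0 to +260 mm; z up. Two bread slices stick out of the top (220 mm high) and sink with the lever.
- lever (a joint): lever travel in m, straight down: 0 up (start), 0.060 at the lower stop. A spring resists: 4 to 8 N at first, a peak of 10 to 18 N (the strength differs between toasters) a third of the way down, nothing at about 0.054; beyond that a latch snaps it to the stop and holds it there. Let go earlier, it springs back up.
- lever_top (a point): middle of the top of the lever's black knob (28 along toaster x, 46 along y, 14 mm thick), moves with it: 16 mm out from the end face, 135 mm above the worktop when up, 75 mm when down. The knob reaches 30 mm out from the face; an upright gripper is too wide to go down beside the toaster: tilt it 25 to 40 degrees, its body leaning away from the toaster.
- jar: clip-top glass jar, round, 110 mm diameter, 116 mm high, 0.5 to 0.95 kg, too wide to grasp, standing loose in front of the lever, its side 10 to 35 mm from the knob. Origin: centre of its underside; z up. Push it low (about 50 to 70 mm up) so that it slides and does not tip.
- mug: white mug, 82 mm diameter, 95 mm high, handle on its own +y side, upright; origin: centre of the underside. Leave alone.
- tin: tin can with a green label, 74 mm diameter, 110 mm high, upright; origin: centre of the underside. Leave alone.
- bowl: blue bowl, 130 mm diameter, 55 mm high; origin: centre of the underside. Leave alone.

How it is judged (in metres and radians):
On the way, in this order (a step that is already met when the one before it is completed fails the run):
1. the jar stands upright and still on the worktop, its axis more than 18 cm from the lever, the lever not yet pressed (horizontal distance between jar and lever_top above 0.18 m and angle between jar's own z axis and vertical below 0.1 rad and linear speed of jar below 0.02 m/s and height (world z) of jar below 0.006 m and value of joint lever below 0.01 m), for 0.2 s.
2. the lever has been pushed through its stroke into the latch (value of joint lever above 0.057 m), for 0.2 s.
At the end, for the whole second after the job is handed in: Lever latched down by itself (over 57 of 60 mm); jar upright (0.1 rad), still, on the worktop, its axis over 18 cm from the lever seen from above; toaster level (0.05 rad), at rest, within 40 mm of its start; mug, tin and bowl within 30 mm of theirs (value of joint lever above 0.057 m and horizontal distance between jar and lever_top above 0.18 m and angle between jar's own z axis and vertical below 0.1 rad and linear speed of each of jar, toaster below 0.02 m/s and height (world z) of jar below 0.006 m and distance of toaster from where it was at the start of the episode below 0.04 m and angle between toaster's own z axis and vertical below 0.05 rad and distance of each of mug, tin, bowl from where it was at the start of the episode below 0.03 m); the robot touches nothing.
It fails at once if the toaster is shoved more than 40 mm or tipped (distance of toaster from where it was at the start of the episode above 0.04 m or angle between toaster's own z axis and vertical above 0.12 rad).
It fails at once if the gripper presses on the toaster or its lever with more than 60 N (contact force between any of the fingers, the arm and toaster above 60 N).
It fails at once if the jar is tipped (angle between jar's own z axis and vertical above 0.5 rad).
It fails at once if the mug, the tin or the bowl is disturbed (distance of any of mug, tin, bowl from where it was at the start of the episode above 0.03 m).
It also fails if it takes over 59 s, if anything falls off the work surface, if the arm or the gripper's body presses on something with over 40 N, if the wrist force passes 120 N, or if a joint passes its speed limit or range.

## Working session

There is one attempt and no reset: what is moved stays moved. The work goes in short steps, Python scripts to look and compute and a tool call to move; the robot and the scene stay as the last step left them, time stands still between calls to the robot, and variables do not carry over. Pictures are saved under pics/ and viewed, at most 10 in all, crops included, and the job is handed in when it is done.

Besides the shell and the picture viewer there is one more tool, called in YAML: its name, and indented under it one key for each argument. play_rows: Moves the arm, as the interface text tells. Its arguments: {"type":"object","properties":{"dp":{"type":"array"},"yaw":{"type":"array"},"gripper":{"type":"number"}},"required":["dp","yaw"]}

```bash
mkdir -p pics
cat > h.py <<'E'
import numpy as np, cv2
from workcell import ctrl, viewer, ticket, models
def K(p): return np.array([[p['fx'],0,p['cx']],[0,p['fy'],p['cy']],[0,0,1.]])
def ray(p,uv):
    n=cv2.undistortPoints(np.array([[uv]],float),K(p),np.array(p['dist_coeffs']))[0,0]
    d=np.array([n[0],-n[1],-1.]); T=np.array(p['T']); return T[:3,3],T[:3,:3]@d
def at_z(p,uv,z):
    o,d=ray(p,uv); return o+d*(z-o[2])/d[2]
def depthpt(p,uv):
    o,d=ray(p,uv); r=p['range_z'][int(round(uv[1])),int(round(uv[0]))]; return o+d*r
def save(p,n): cv2.imwrite('pics/'+n,p['pixels'][...,::-1])
E
python3 - <<'E'
from h import *
np.set_printoptions(precision=0,suppress=True)
o=ctrl.get_obs();print(o['t'],o['ee_pos'],o['orientation'])
ims=[]
for c in('scene','top'):
    p=viewer.get_image(c); ims.append(p['pixels'])
    for n,z in(('toaster',0),('lever_top',135),('jar',0),('mug',0),('tin',0),('bowl',0)):
        l=models.landmark_of(p,n)
        if l: print(c,n,round(l[0]['conf'],2),np.array(l[0]['location']),at_z(p,l[0]['location'],z))
        b=models.look_for(p,n)
        if b: print('   box',np.array(b[0]['bbox']),round(b[0]['conf'],2))
    np.savez(c,**{k:v for k,v in p.items()})
cv2.imwrite('pics/a.png',cv2.resize(np.vstack(ims)[...,::-1],(400,600)))
for i,n in enumerate('st'): cv2.imwrite(f'pics/{n}.png',ims[i][...,::-1])
E
```

```text
0.0 [ 215. -586.  222.] [-3. -1.  0.]
scene toaster 0.67 [266. 212.] [585.  48.   0.]
   box [314. 204. 115.  87.] 0.62
scene lever_top 0.92 [266. 188.] [579.  35. 135.]
   box [303. 185.  85.  38.] 0.64
scene jar 0.56 [239. 200.] [495.  85.   0.]
   box [240. 189.  38.  47.] 0.7
scene mug 0.74 [217. 359.] [ 491. -398.    0.]
   box [207. 354.  50.  45.] 0.92
scene tin 0.84 [233. 129.] [441. 402.   0.]
   box [314. 207. 113.  95.] 0.74
scene bowl 0.83 [295. 129.] [669. 423.   0.]
   box [296. 123.  36.  27.] 0.58
top toaster 0.87 [248. 190.] [599.  38.   0.]
   box [251. 141.  68. 110.] 0.61
   box [249. 146.  35.  90.] 0.63
top jar 0.84 [238. 227.] [489.  80.   0.]
   box [402. 207.  43.  43.] 0.74
top mug 0.77 [393. 207.] [ 493. -393.    0.]
   box [400. 208.  42.  38.] 0.59
top tin 0.62 [125. 259.] [431. 423.   0.]
   box [120. 260.  41.  27.] 0.98
top bowl 0.92 [124. 182.] [666. 416.   0.]
   box [118. 177.  42.  40.] 0.94
```

View pics/t.png

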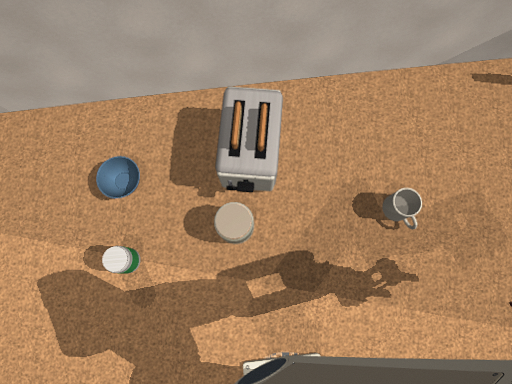

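View pics/s.png

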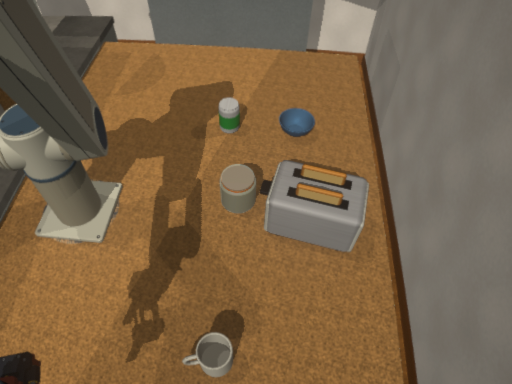

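The top picture shows the toaster at about (250,140), its black knob at (240,186), the jar at (234,222), the mug at (403,205), the bowl at (118,177) and the tin at (120,260). The scene view agrees. Next I'll refine the poses from depth.

Run:
```python
from h import *
np.set_printoptions(precision=1,suppress=True)
p=dict(np.load('top.npz'))
h,w=p['range_z'].shape
uv=np.stack(np.meshgrid(np.arange(w),np.arange(h)),-1).reshape(-1,1,2).astype(float)
n=cv2.undistortPoints(uv,K(p),p['dist_coeffs'])[:,0]
d=np.c_[n[:,0],-n[:,1],-np.ones(len(n))]
P=(d@p['T'][:3,:3].T)*p['range_z'].reshape(-1,1)+p['T'][:3,3]
ok=p['range_z'].ravel()>0
def sel(c,r,z0,z1):
    m=ok&(np.hypot(P[:,0]-c[0],P[:,1]-c[1])<r)&(P[:,2]>z0)&(P[:,2]<z1); return P[m]
J=sel((489,80),80,106,125);print('jar',len(J),cv2.minEnclosingCircle(J[:,:2].astype(np.float32)),np.median(J,0))
T=sel((720,20),260,165,190);r=cv2.minAreaRect(T[:,:2].astype(np.float32));print('toaster',len(T),r,cv2.boxPoints(r))
c=p['pixels'].reshape(-1,3).sum(1)<120
m=ok&c&(np.hypot(P[:,0]-585,P[:,1]-45)<60)&(P[:,2]>122)&(P[:,2]<145)
k=P[m];print('knob',len(k),k.mean(0),k.min(0),k.max(0))
for nme,cc in(('mug',(492,-395)),('tin',(436,412)),('bowl',(667,420))):
    q=sel(cc,110,30,130);print(nme,cv2.minEnclosingCircle(q[:,:2].astype(np.float32)))
o=ctrl.get_obs();print(cv2.Rodrigues(np.array(o['orientation']))[0],np.array(o['ee_pos']))
```

```text
jar 1046 ((494.57196044921875, 88.03125), 49.442970275878906) [493.7  87.6 115.3]
toaster 4622 ((721.0338134765625, 16.641990661621094), (163.12242126464844, 253.15924072265625), 78.69744873046875) [[580.9 -38.5]
 [829.2 -88.1]
 [861.1  71.8]
 [612.9 121.4]]
knob 164 [578.   44.9 133.7] [562.9  22.1 124.5] [595.4  69.4 140. ]
mug ((475.8782043457031, -406.88800048828125), 58.89356231689453)
tin ((427.10589599609375, 411.87353515625), 37.845603942871094)
bowl ((669.6968383789062, 415.6507263183594), 65.53568267822266)
[[ 0.9  0.3 -0. ]
 [ 0.3 -0.9  0. ]
 [ 0.  -0.  -1. ]] [ 214.8 -586.9  222.7]
```

Rows can't command a tilt directly. I'll check in free space whether an out-of-reach target makes the tool lean, and whether the lean persists.

play_rows:
  dp:
    - [14, -38, 10]
    - [14, -38, 10]
    - [14, -38, 10]
    - [14, -38, 10]
    - [14, -38, 10]
    - [14, -38, 10]
    - [14, -38, 10]
    - [14, -38, 10]
  yaw: [0, 0, 0, 0, 0, 0, 0, 0]
  gripper: 1

```text
t: 1.97
ee_pos: [325.3, -886.7, 301.9]
orientation: [3.092, 0.548, 0.0]
ft_force: [0.5, -2.1, -0.6]
width: 38.1
grasp_force: 0.0
```

play_rows:
  dp:
    - [14, -38, 0]
    - [14, -38, 0]
    - [14, -38, 0]
    - [14, -38, 0]
    - [14, -38, 0]
    - [14, -38, 0]
    - [0, 0, 0]
    - [0, 0, 0]
  yaw: [0, 0, 0, 0, 0, 0, 0, 0]

```text
t: 2.63
ee_pos: [359.1, -978.4, 267.8]
orientation: [3.0, 0.532, 0.026]
ft_force: [-0.6, -0.9, 0.1]
width: 0.7
grasp_force: 0.0
```

```bash
cat > st.py <<'E'
from h import *
np.set_printoptions(precision=3,suppress=True)
o=ctrl.get_obs();R=cv2.Rodrigues(np.array(o['orientation']))[0]
print(o['t'],np.array(o['ee_pos']),'z',R[:,2],'y',R[:,1],'tilt',np.degrees(np.arccos(-R[2,2])),'q',np.array(o['qpos']),'f',np.array(o['ft_force']),o['width'])
E
python3 st.py
```

```text
2.6333 [ 359.108 -978.389  267.849] z [ 0.033 -0.09  -0.995] y [ 0.342 -0.935  0.096] tilt 5.500822023416921 q [-1.231  1.201  0.088  0.001  1.757 -0.011] f [-0.569 -0.896  0.066] 0.6617060660027386
```

play_rows:
  dp:
    - [-14, 38, 0]
    - [-14, 38, 0]
    - [-14, 38, 0]
    - [0, 0, 0]
  yaw: [0, 0, 0, 0]

```text
t: 2.97
ee_pos: [330.8, -901.4, 266.1]
orientation: [3.015, 0.534, 0.022]
ft_force: [0.2, 0.5, -2.4]
width: 0.4
grasp_force: 0.0
```

```bash
python3 st.py
```

```text
2.9667 [ 330.787 -901.445  266.111] z [ 0.028 -0.076 -0.997] y [ 0.343 -0.936  0.081] tilt 4.626400260878084 q [-1.232  0.926  0.642  0.001  1.493 -0.012] f [ 0.201  0.489 -2.399] 0.4108936188635061
```

The lean persists, so tilt can be gained at the reach limit. I'll do the jar first with this slight lean: fingers half open as a cradle, pushed parallel to the toaster face.

play_rows:
  dp:
    - [6, 38, 0]
    - [6, 38, 0]
    - [6, 38, 0]
    - [6, 38, 0]
    - [6, 38, 0]
    - [6, 38, 0]
    - [6, 38, 0]
    - [6, 38, 0]
  yaw: [7, 7, 7, 7, 7, 7, 7, 7]
  gripper: 0.32

```text
t: 3.63
ee_pos: [382.6, -605.8, 273.4]
orientation: [2.404, 1.893, 0.093]
ft_force: [0.6, -0.8, 1.2]
width: 50.5
grasp_force: 0.0
```

play_rows:
  dp:
    - [6, 38, 0]
    - [6, 38, 0]
    - [6, 38, 0]
    - [6, 38, 0]
    - [6, 38, 0]
    - [6, 38, 0]
    - [6, 38, 0]
    - [6, 38, 0]
  yaw: [3, 0, 0, 0, 0, 0, 0, 0]

```text
t: 4.3
ee_pos: [431.0, -301.9, 273.2]
orientation: [2.361, 1.949, 0.098]
ft_force: [1.0, 0.4, 0.3]
width: 59.6
grasp_force: 0.0
```

play_rows:
  dp:
    - [6, 38, 0]
    - [6, 38, 0]
    - [6, 38, 0]
    - [6, 38, 0]
    - [0, 30, 0]
    - [0, 0, 0]
    - [0, 0, 0]
  yaw: [0, 0, 0, 0, 0, 0, 0]

```text
t: 4.88
ee_pos: [455.3, -120.0, 272.9]
orientation: [2.357, 1.954, 0.099]
ft_force: [-0.1, -0.7, 0.1]
width: 59.7
grasp_force: 0.0
```

```bash
python3 st.py
```

```text
4.8833 [ 455.281 -119.967  272.949] z [ 0.099 -0.019 -0.995] y [ 0.978 -0.185  0.101] tilt 5.810895664202722 q [-0.29   0.08   1.971  0.012  0.99  -0.109] f [-0.141 -0.668  0.121] 59.68201334911474
```

play_rows:
  dp:
    - [5, 30, -10]
    - [5, 30, -20]
    - [5, 30, -30]
    - [0, 10, -36]
    - [0, 0, -36]
    - [0, 0, -36]
    - [0, 0, -30]
    - [0, 0, -10]
  yaw: [0, 0, 0, 0, 0, 0, 0, 0]

```text
t: 5.55
ee_pos: [468.0, -22.7, 61.0]
orientation: [2.366, 1.951, 0.092]
ft_force: [-0.0, 0.7, 0.6]
width: 59.3
grasp_force: 0.0
```

play_rows:
  dp:
    - [2, 10, 0]
    - [2, 10, 0]
    - [2, 10, 0]
    - [2, 10, 0]
    - [1, 7, 0]
    - [1, 7, 0]
    - [1, 7, 0]
    - [0, 0, 0]
  yaw: [0, 0, 0, 0, 0, 0, 0, 0]

```text
t: 6.22
ee_pos: [482.7, 39.2, 65.5]
orientation: [2.36, 1.949, 0.102]
ft_force: [2.8, -5.1, 2.3]
width: 60.2
grasp_force: 3.0
```

```bash
python3 st.py
python3 - <<'E'
from h import *
p=viewer.get_image('scene');save(p,'push.png')
E
```

```text
6.2167 [482.696  39.206  65.457] z [ 0.101 -0.019 -0.995] y [ 0.977 -0.188  0.103] tilt 5.914882333858437 q [ 0.073  0.453  2.095 -0.055  0.494  0.311] f [ 2.835 -5.055  2.27 ] 60.19257556493926
```

View pics/push.png

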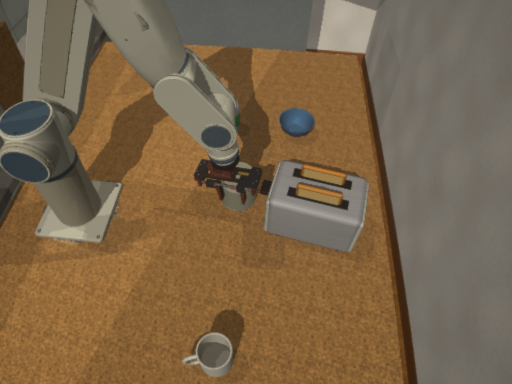

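The fingers cradle the jar at (236,190) with the toaster untouched. Pushing steadily now.

play_rows:
  dp:
    - [2, 9, 0]
    - [2, 9, 0]
    - [2, 9, 0]
    - [2, 9, 0]
    - [2, 9, 0]
    - [2, 9, 0]
    - [2, 9, 0]
    - [2, 9, 0]
  yaw: [0, 0, 0, 0, 0, 0, 0, 0]

```text
t: 6.93
ee_pos: [496.1, 110.1, 64.8]
orientation: [2.362, 1.95, 0.094]
ft_force: [-3.1, -10.1, 6.7]
width: 59.9
grasp_force: 5.5
```

play_rows:
  dp:
    - [1, 9, 0]
    - [1, 9, 0]
    - [1, 9, 0]
    - [1, 9, 0]
    - [1, 9, 0]
    - [1, 9, 0]
    - [1, 9, 0]
    - [1, 9, 0]
  yaw: [0, 0, 0, 0, 0, 0, 0, 0]

```text
t: 7.6
ee_pos: [504.2, 181.9, 64.8]
orientation: [2.362, 1.95, 0.094]
ft_force: [-0.7, -10.6, 6.9]
width: 60.1
grasp_force: 5.5
```

play_rows:
  dp:
    - [1, 9, 0]
    - [1, 8, 0]
    - [0, 6, 0]
    - [0, 4, 0]
    - [0, 2, 0]
    - [0, 0, 0]
    - [0, -10, 0]
    - [0, -20, 0]
  yaw: [0, 0, 0, 0, 0, 0, 0, 0]

```text
t: 8.27
ee_pos: [507.2, 182.9, 64.7]
orientation: [2.361, 1.952, 0.1]
ft_force: [-0.1, -0.5, -0.3]
width: 59.6
grasp_force: 0.0
```

play_rows:
  dp:
    - [0, -20, 20]
    - [-5, -10, 35]
    - [-5, 0, 38]
    - [-5, 0, 38]
    - [-5, 0, 38]
    - [0, 0, 38]
    - [0, 0, 0]
  yaw: [0, 0, 0, 0, 0, 0, 0]

```text
t: 8.85
ee_pos: [489.9, 152.8, 279.1]
orientation: [2.359, 1.946, 0.115]
ft_force: [1.9, 1.1, 0.3]
width: 59.8
grasp_force: 0.0
```

```bash
python3 st.py
python3 - <<'E'
from h import *
p=viewer.get_image('scene');save(p,'jar.png')
for n,z in(('jar',0),('lever_top',135),('toaster',0)):
    l=models.landmark_of(p,n); print(n,[(round(a['conf'],2),a['location'],at_z(p,a['location'],z).round()) for a in l[:1]])
E
```

```text
8.85 [489.881 152.833 279.122] z [ 0.109 -0.015 -0.994] y [ 0.976 -0.189  0.11 ] tilt 6.337908869428293 q [ 0.308  0.144  1.882 -0.055  1.016  0.525] f [1.929 1.091 0.272] 59.79105600315051
jar [(0.77, [253.0, 158.9], array([526., 261.,  -0.]))]
lever_top [(0.6, [266.8, 186.8], array([580.,  41., 135.]))]
toaster []
```

View pics/jar.png

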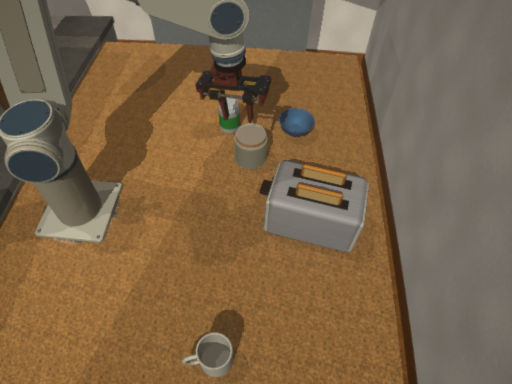

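The jar stands upright at pixel (251,147), about 22 cm from the lever, and nothing else has moved. Next is the tilt about the tool's own y. I'll go out to free space, turned so tool y is tangential.

play_rows:
  dp:
    - [-6, -38, 0]
    - [-6, -38, 0]
    - [-6, -38, 0]
    - [-6, -38, 0]
    - [-6, -38, 0]
    - [-6, -38, 0]
    - [-6, -38, 0]
    - [-6, -38, 0]
  yaw: [4, 4, 4, 4, 4, 4, 4, 3]
  gripper: 1

```text
t: 9.72
ee_pos: [436.3, -153.2, 269.0]
orientation: [1.764, 2.532, 0.124]
ft_force: [0.6, 0.5, 0.5]
width: 10.0
grasp_force: 0.0
```

play_rows:
  dp:
    - [-6, -38, 0]
    - [-6, -38, 0]
    - [-6, -38, 0]
    - [-6, -38, 0]
    - [-6, -38, 0]
    - [-6, -38, 0]
    - [-6, -38, 0]
    - [-6, -38, 0]
  yaw: [0, 0, 0, 0, 0, 0, 0, 0]

```text
t: 10.38
ee_pos: [388.4, -456.9, 268.2]
orientation: [1.769, 2.529, 0.127]
ft_force: [0.4, -0.6, 0.4]
width: 0.7
grasp_force: 0.0
```

play_rows:
  dp:
    - [-4, -38, 0]
    - [-4, -38, 0]
    - [-4, -38, 0]
    - [-4, -38, 0]
    - [-4, -38, 0]
    - [-4, -38, 0]
    - [-4, -38, 0]
    - [-4, -38, 0]
  yaw: [0, 0, 0, 0, 0, 0, 0, 0]

```text
t: 11.05
ee_pos: [356.9, -760.7, 267.1]
orientation: [1.769, 2.529, 0.129]
ft_force: [-0.4, -0.3, -0.3]
width: 0.4
grasp_force: 0.0
```

play_rows:
  dp:
    - [0, -38, 0]
    - [0, -38, 0]
    - [0, -38, 0]
    - [5, -15, 0]
    - [5, -15, 0]
    - [5, -15, 0]
    - [5, -15, 0]
    - [5, -15, 0]
  yaw: [0, 0, 0, 0, 0, 0, 0, 0]

```text
t: 11.72
ee_pos: [379.5, -940.5, 262.2]
orientation: [1.768, 2.527, 0.127]
ft_force: [6.0, -15.1, 12.9]
width: 0.3
grasp_force: 0.0
```

```bash
python3 st.py
```

```text
11.7167 [ 379.485 -940.5    262.165] z [ 0.092  0.035 -0.995] y [0.935 0.341 0.099] tilt 5.6750293596801376 q [-1.229  1.208  0.086  0.103  1.849 -1.551] f [  5.974 -15.057  12.904] 0.3319787694038948
```

play_rows:
  dp:
    - [4, -12, 0]
    - [4, -12, 0]
    - [4, -12, 0]
    - [4, -12, 0]
  yaw: [0, 0, 0, 0]

```text
t: 12.05
ee_pos: [383.2, -954.0, 260.7]
orientation: [1.749, 2.497, 0.088]
ft_force: [-0.2, -1.3, 0.7]
width: 0.4
grasp_force: 0.0
```

```bash
python3 st.py
```

```text
12.05 [ 383.2   -954.047  260.713] z [ 0.108 -0.006 -0.994] y [0.934 0.342 0.1  ] tilt 6.207261993073903 q [-1.231  1.21   0.086  0.103  1.803 -1.554] f [-0.229 -1.266  0.705] 0.41750025242495
```

Each row gains some tilt, so I'll push with longer rows.

play_rows:
  dp:
    - [13, -36, 0]
    - [13, -36, 0]
    - [13, -36, 0]
    - [13, -36, 0]
    - [13, -36, 0]
    - [13, -36, 0]
    - [13, -36, 0]
    - [13, -36, 0]
  yaw: [0, 0, 0, 0, 0, 0, 0, 0]

```text
t: 12.72
ee_pos: [407.2, -1023.1, 211.2]
orientation: [1.667, 2.356, -0.075]
ft_force: [0.0, 0.2, 0.3]
width: 0.9
grasp_force: 0.0
```

```bash
python3 st.py
```

```text
12.7167 [  407.196 -1023.065   211.195] z [ 0.176 -0.187 -0.966] y [0.934 0.343 0.104] tilt 14.903099893979148 q [-1.232  1.266  0.087  0.104  1.55  -1.561] f [0.013 0.169 0.308] 0.8631580426019905
```

play_rows:
  dp:
    - [14, -38, 5]
    - [14, -38, 5]
    - [14, -38, 5]
    - [14, -38, 5]
    - [14, -38, 5]
    - [14, -38, 5]
    - [14, -38, 5]
    - [14, -38, 5]
  yaw: [0, 0, 0, 0, 0, 0, 0, 0]

```text
t: 13.38
ee_pos: [430.4, -1084.9, 207.1]
orientation: [1.573, 2.198, -0.235]
ft_force: [-0.4, 0.4, -0.0]
width: 0.4
grasp_force: 0.0
```

```bash
python3 st.py
```

```text
13.3833 [  430.353 -1084.883   207.125] z [ 0.241 -0.375 -0.895] y [0.933 0.344 0.107] tilt 26.448271930179295 q [-1.23   1.292  0.086  0.106  1.314 -1.562] f [-0.393  0.396 -0.036] 0.43964320030043286
```

The tilt is 26° in the right direction. Returning to the toaster, turning 58.5°.

play_rows:
  dp:
    - [0, 38, 9]
    - [0, 38, 9]
    - [0, 38, 9]
    - [0, 38, 9]
    - [0, 38, 9]
    - [0, 38, 9]
    - [0, 38, 9]
    - [0, 38, 9]
  yaw: [0, 0, 0, 4, 7, 7, 7, 7]

```text
t: 14.05
ee_pos: [431.9, -812.0, 273.7]
orientation: [0.892, 2.53, -0.063]
ft_force: [-0.2, -0.3, 0.5]
width: 0.3
grasp_force: 0.0
```

play_rows:
  dp:
    - [0, 38, 0]
    - [0, 38, 0]
    - [0, 38, 0]
    - [0, 38, 0]
    - [0, 38, 0]
    - [0, 38, 0]
    - [0, 38, 0]
    - [0, 38, 0]
  yaw: [6, 6, 6, 6, 2.5, 0, 0, 0]

```text
t: 14.72
ee_pos: [460.9, -505.5, 288.0]
orientation: [0.383, 2.714, 0.067]
ft_force: [0.2, 0.0, 0.2]
width: 0.2
grasp_force: 0.0
```

play_rows:
  dp:
    - [10, 38, 0]
    - [10, 38, 0]
    - [10, 38, 0]
    - [10, 38, 0]
    - [10, 38, 0]
    - [10, 38, 0]
    - [10, 38, 0]
    - [0, 0, 0]
  yaw: [0, 0, 0, 0, 0, 0, 0, 0]

```text
t: 15.38
ee_pos: [531.7, -235.3, 287.7]
orientation: [0.378, 2.714, 0.074]
ft_force: [0.2, -0.7, 0.3]
width: 0.5
grasp_force: 0.0
```

```bash
python3 st.py
```

```text
15.3833 [ 531.678 -235.307  287.705] z [ 0.393 -0.002 -0.92 ] y [0.252 0.962 0.105] tilt 23.146177534419884 q [-0.545  0.145  1.918  0.3    0.75  -2.025] f [ 0.2   -0.719  0.273] 0.5495247048008621
```

play_rows:
  dp:
    - [2, 38, 0]
    - [2, 38, 0]
    - [2, 38, 0]
    - [2, 38, 0]
    - [2, 38, -15]
    - [2, 38, -20]
    - [2, 32, -25]
    - [2, 20, -25]
  yaw: [3.5, 0, 0, 0, 0, 0, 0, 0]

```text
t: 16.05
ee_pos: [548.1, 40.8, 203.3]
orientation: [0.299, 2.722, 0.093]
ft_force: [-0.3, -0.3, 0.0]
width: 0.3
grasp_force: 0.0
```

play_rows:
  dp:
    - [5, 0, -20]
    - [5, 0, -15]
    - [0, 0, 0]
    - [0, 0, 0]
  yaw: [0, 0, 0, 0]

```text
t: 16.38
ee_pos: [557.1, 38.1, 166.9]
orientation: [0.302, 2.727, 0.09]
ft_force: [-0.1, 0.1, 0.7]
width: 0.5
grasp_force: 0.0
```

```bash
python3 st.py
python3 - <<'E'
from h import *
a=viewer.get_image('scene')['pixels'][120:260,190:390];b=viewer.get_image('top')['pixels'][70:280,180:330]
cv2.imwrite('pics/pre.png',np.hstack([cv2.resize(a,(440,308)),cv2.resize(b,(220,308))])[...,::-1])
E
```

```text
16.3833 [557.102  38.06  166.936] z [ 0.391  0.02  -0.92 ] y [0.197 0.975 0.105] tilt 23.019542010841363 q [ 0.046  0.279  2.092  0.007  0.369 -1.311] f [-0.071  0.071  0.674] 0.5421521847452672
```

View pics/pre.png

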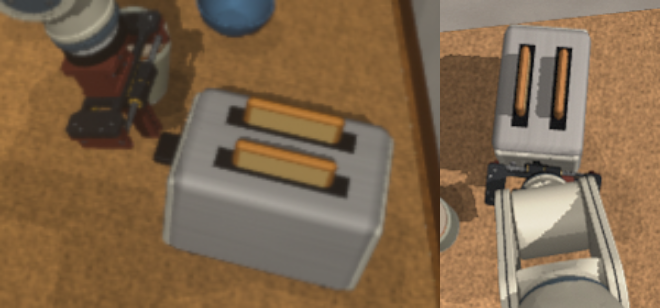

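The fingertips hover just before and above the knob (left crop: tips at about (155,132), knob at (168,150)). Moving over it now, then pressing gently.

play_rows:
  dp:
    - [8, 3, -5]
    - [8, 3, -5]
    - [5, 1, -5]
    - [0, 0, 0]
    - [0, 0, 0]
  yaw: [0, 0, 0, 0, 0]

```text
t: 16.9
ee_pos: [577.5, 45.3, 150.5]
orientation: [0.302, 2.729, 0.09]
ft_force: [-0.3, 1.3, -0.3]
width: 0.4
grasp_force: 0.0
```

play_rows:
  dp:
    - [0, 0, -5]
    - [0, 0, -5]
    - [0, 0, -5]
    - [0, 0, -5]
    - [0, 0, 0]
  yaw: [0, 0, 0, 0, 0]

```text
t: 17.32
ee_pos: [577.5, 45.2, 130.7]
orientation: [0.302, 2.728, 0.09]
ft_force: [-3.2, -0.1, 9.4]
width: 0.3
grasp_force: 5.0
```

```bash
python3 st.py
```

```text
17.3167 [577.528  45.192 130.743] z [ 0.39   0.02  -0.921] y [0.197 0.975 0.105] tilt 22.973646099063924 q [ 0.059  0.373  2.069 -0.009  0.299 -1.283] f [-3.247 -0.144  9.372] 0.31228489221001876
```

play_rows:
  dp:
    - [0, 0, -5]
    - [0, 0, -5]
    - [0, 0, -5]
    - [0, 0, -5]
    - [0, 0, -4]
  yaw: [0, 0, 0, 0, 0]

```text
t: 17.73
ee_pos: [577.6, 45.2, 107.6]
orientation: [0.302, 2.727, 0.09]
ft_force: [-5.8, -0.3, 13.2]
width: 0.7
grasp_force: 6.6
```

play_rows:
  dp:
    - [0, 0, -4]
    - [0, 0, -4]
    - [0, 0, -4]
    - [0, 0, -4]
    - [0, 0, -2]
  yaw: [0, 0, 0, 0, 0]

```text
t: 18.15
ee_pos: [577.4, 45.2, 88.8]
orientation: [0.302, 2.728, 0.09]
ft_force: [0.0, 0.5, 3.5]
width: 0.3
grasp_force: 1.5
```

```bash
python3 st.py
```

```text
18.15 [577.391  45.187  88.756] z [ 0.389  0.02  -0.921] y [0.197 0.975 0.105] tilt 22.954116017904216 q [ 0.059  0.457  2.085 -0.013  0.2   -1.279] f [0.047 0.547 3.5  ] 0.28506960640480644
```

play_rows:
  dp:
    - [0, 0, -2]
    - [0, 0, -2]
    - [0, 0, 0]
    - [0, 0, 0]
  yaw: [0, 0, 0, 0]

```text
t: 18.48
ee_pos: [577.1, 45.2, 84.6]
orientation: [0.302, 2.729, 0.09]
ft_force: [-0.2, 0.5, -0.6]
width: 0.5
grasp_force: 0.0
```

play_rows:
  dp:
    - [0, 0, -2]
    - [0, 0, 0]
    - [0, 0, 0]
  yaw: [0, 0, 0]

```text
t: 18.73
ee_pos: [577.3, 45.2, 82.9]
orientation: [0.302, 2.729, 0.09]
ft_force: [-0.3, 0.5, -0.8]
width: 0.2
grasp_force: 0.0
```

```bash
python3 st.py
python3 - <<'E'
from h import *
p=viewer.get_image('scene')
cv2.imwrite('pics/press.png',cv2.resize(p['pixels'][120:260,190:390],(600,420))[...,::-1])
E
```

```text
18.7333 [577.316  45.203  82.879] z [ 0.389  0.02  -0.921] y [0.198 0.975 0.105] tilt 22.914738673030275 q [ 0.059  0.469  2.086 -0.014  0.187 -1.278] f [-0.307  0.453 -0.846] 0.24430563280851686
```

View pics/press.png

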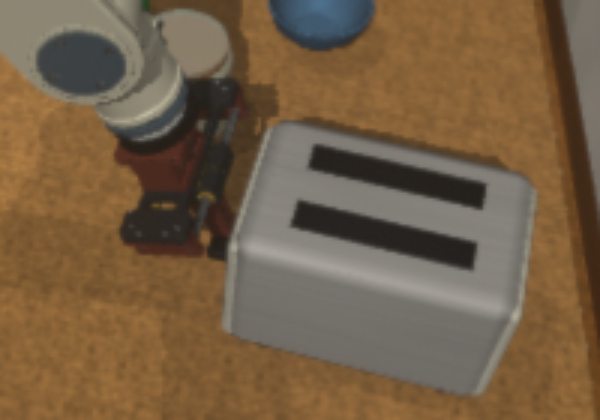

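The bread has sunk and the contact force is zero, so the lever has latched away from the finger. Backing off along the lean, then checking.

play_rows:
  dp:
    - [-2, 0, 8]
    - [-6, 1, 15]
    - [-12, 2, 25]
    - [-15, 2, 30]
    - [-15, 2, 30]
    - [-15, 0, 30]
    - [0, 0, 30]
    - [0, 0, 0]
  yaw: [0, 0, 0, 0, 0, 0, 0, 0]

```text
t: 19.45
ee_pos: [514.8, 52.6, 257.9]
orientation: [0.301, 2.718, 0.093]
ft_force: [1.3, 0.8, 0.9]
width: 0.7
grasp_force: 0.0
```

play_rows:
  dp:
    - [-10, -38, 0]
    - [-10, -38, 0]
    - [-10, -38, 0]
    - [-10, -38, 0]
    - [0, -38, 0]
    - [0, 0, 0]
    - [0, 0, 0]
  yaw: [0, 0, 0, 0, 0, 0, 0]

```text
t: 20.03
ee_pos: [472.0, -140.0, 251.0]
orientation: [0.309, 2.728, 0.089]
ft_force: [0.2, 0.1, -0.4]
width: 0.6
grasp_force: 0.0
```

```bash
python3 st.py
python3 - <<'E'
from h import *
p=viewer.get_image('scene');save(p,'end.png')
for n,z in(('jar',0),('lever_top',75),('mug',0),('tin',0),('bowl',0)):
    l=models.landmark_of(p,n); print(n,[(round(a['conf'],2),at_z(p,a['location'],z).round()) for a in l[:1]])
E
```

```text
20.0333 [ 471.98  -139.984  251.048] z [ 0.389  0.018 -0.921] y [0.202 0.974 0.105] tilt 22.93481797593026 q [-0.424  0.044  2.13   0.305  0.63  -1.986] f [ 0.153  0.129 -0.389] 0.5553650365848798
jar [(0.62, array([510., 272.,   0.]))]
lever_top [(0.47, array([577.,  35.,  75.]))]
mug [(0.91, array([ 498., -401.,    0.]))]
tin [(0.68, array([431., 401.,   0.]))]
bowl [(0.64, array([662., 414.,   0.]))]
```

View pics/end.png

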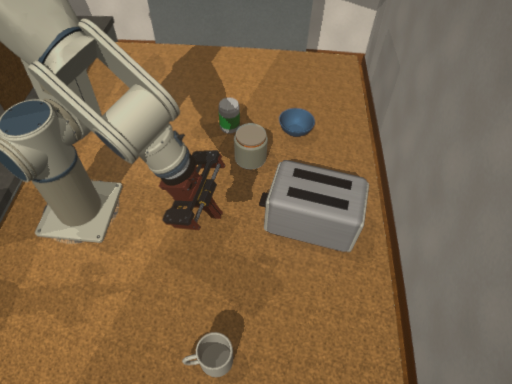

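The bread stays down with the knob low at (264,199). The jar stands upright at (251,147), the other items are in place, and the arm is clear.

```bash
python3 -c "
from workcell import ticket
print(ticket.close_job())"
```

```text
the job is handed in; nothing more can be done
None
```

I handed the job in at about 20 s: the jar stands upright about 22 cm from the lever, and the lever stays latched down. The mug, tin, bowl and toaster showed no visible movement. The hand-in returned no verdict. One risk is that the elbow joint (joint 3) measured 0.086–0.088 rad against its 0.09 limit while I drove the arm to full reach to tilt the gripper.

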